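# Turn over a disc blank with a wide filling knife

## Task

Pick up the wide steel filling knife and use its blade to turn the round wooden disc over, away from the knife's side and over the step, so that it lies blue face up on the board's upper level; then push it with the knife until it sits against both steel pins. Touch the disc only with the knife, never with the gripper or arm. Finally lay the knife flat on the saw table, clear of the board, and leave all other things where they are.

Things in the scene. Friction and masses are not known exactly. Their poses are not given: they have to be found in the camera images.
- board: Two-level board, fixed, 290x140 mm. Origin on the step line, half-way across, at table height; x towards the two pins, z up. Lower level (grey): x -140 to 0 mm, top 6 mm above the table. Upper level (brown wood): x 0 to 150 mm, top 14 mm; the step at x=0 is 8 mm high, upright. Steel pins, 12 mm diameter, 16 mm tall, stand on the upper level at x=130, y=+35 and -35 mm.
- seat (a point): Where the disc's centre comes to lie when the disc rests against both pins on the upper level: 80 mm past the step, 20 mm above the table. Axes as the board's.
- disc_center (a point): Centre of the loose wooden disc, 110 mm diameter, 12 mm thick, about 0.1 kg, rims bevelled 3 mm at 45 degrees. Starts flat on the lower level, rim 0 to 5 mm from the step, blue face hidden below. z points out of its bare face (up at first, down once turned). Too wide to grasp; raised by its near side it pivots against the step and, pushed past upright, falls onto the upper level.
- knife_grip (a point): Centre of the black handle of the loose filling knife (175 mm, 0.16 kg), lying on the table beyond the board's lower end. Handle 100 mm long (x), 26 mm wide (y), 34 mm tall (z), its underside level with that of the blade; grasp it across its width. x points to the blade's front edge, z up.
- knife_tip (a point): Middle of the lower front edge of the knife's steel blade, 125 mm ahead of the handle's centre and 17 mm below it (at table height as it lies). The blade is flat and stiff, 66 mm wide, 2 mm thick, 60 mm long plus a narrower neck. Axes as the handle's.
- sanding_block: Bystander, loose: dark cork sanding block, 67x122x32 mm, to be left alone. Origin at the middle of its underside, z up.
- wedge_block: Bystander, loose: brown wood block, 50x124x50 mm, to be left alone. Origin at the middle of its underside, z up.
- push_block: Bystander, loose: wooden push block with raised handle, 70x160x67 mm, to be left alone. Origin at the middle of its underside, z up.
- block_plane: Bystander, loose: grey metal block plane, 48x150x62 mm, to be left alone. Origin at the middle of its underside, z up.
- spring_clamp: Bystander, loose: black spring clamp with orange tip, 55x119x26 mm, to be left alone. Origin at the middle of its underside, z up.
Not all that is in view belongs to the job. What is shaped like the part that bears disc_center but turquoise is not meant.

How it is judged (in metres and radians):
On the way, in this order (a step that is already met when the one before it is completed fails the run):
1. the disc is raised on one side by the knife (angle between disc_center's own z axis and vertical above 0.35 rad and contact force between knife and disc above 0.05 N), for 0.05 s.
2. the disc lies turned over, blue face up, on the board's upper level (angle between disc_center's own z axis and vertical above 3.04 rad and x of disc_center in the frame of board above 0.03 m and z of disc_center in the frame of board between 0.016 and 0.025 m), for 0.2 s.
At the end, for the whole second after the job is handed in: Disc flat (within 6 degrees), blue face up, on the upper level, centre within 6 mm of its place against both pins; knife flat on the table (handle centre 10 to 22 mm up, tilt under 6 degrees), touching neither board nor disc; both at rest (angle between disc_center's own z axis and vertical above 3.04 rad and distance between disc_center and seat below 0.006 m and linear speed of each of disc, knife below 0.02 m/s and angle between knife_grip's own z axis and vertical below 0.1 rad and height (world z) of knife_grip between 0.01 and 0.022 m and contact force between knife and board below 0.05 N and contact force between knife and disc below 0.05 N).
It fails at once if the gripper or arm touches the disc (contact force between any of the fingers, the arm and disc above 0.5 N).
It fails at once if a bystander is shifted by more than 30 mm (distance of any of sanding_block, wedge_block, push_block, block_plane, spring_clamp from where it was at the start of the episode above 0.03 m).
It also fails if it takes over 61 s, if anything falls off the work surface, if the arm or the gripper's body presses on something with over 40 N, if the wrist force passes 120 N, or if a joint passes its speed limit or range.

## Robot

A 6-joint arm with a two-finger parallel gripper is mounted at the origin on the work surface; the furniture and walls round the work are solid. World frame = base frame: x ahead of the robot, y to its left, z up, the work surface at z = 0. Lengths are in mm, angles in degrees, forces in N, time in s.
With the tool pointing down it reaches from about 300 to 850 mm from the base axis. Payload 4.2 kg.
Tool frame: the origin (TCP) lies on the centre line of the jaws, within the pads' length; the fingertips stand 14 mm ahead of it and the grasp point (between the pads) lies 5 mm behind it; z points along the fingers, y is the direction in which the jaws open and shut (so a half turn about z gives the same grasp; the last joint's range is limited). The gripper opens to 91 mm and grips with 3 to 60 N. Pads are 32 mm wide; open, the fingers measure 118 mm over their backs; the gripper's body (76 mm by 178 mm) begins 60 mm behind the grasp point.
Start: joints at [67.38, 18.312, 89.639, -0, 72.044, -1.146], TCP at [210.503, 535.098, 227.976] pointing down, gripper open.
Joint ranges: [-177.97, 177.97], [-48.28, 115.42], [12.27, 149.76], [-77.06, 257.06], [2.81, 150.46], [-146.56, 146.56]. Speed limits (degrees/s): [147.25, 147.25, 180, 180, 180, 180].

## Interface

Orientations are given as [roll, pitch, yaw] about the fixed x, y, z axes, in that order (R = Rz(yaw) Ry(pitch) Rx(roll)).
In Python, from workcell import env gives the robot as it stands.
- The arm moves only by the tool play_rows, never from a script. Its argument "increments" is a list of rows, each a list of 5 numbers: the shift along the world's x, y, z in mm, then the turn about the world's z in degrees, then the closure, from 0 (fully open) to 1 (shut). In form: [[x, y, z, yaw, fingers], ...]. A call has 1 to 20 rows; each row shifts and turns the commanded pose from where the row before left it; what a row does not reach is not made up. A row lasts 1/8 s, in which the tool goes at most 62.5 mm and 10.7 degrees, less where a joint would pass 70% of its speed; a pose out of reach is approached as far as the arm can. A call is refused whole if a number of a shift passes 62.5 or a number of a turn 10.7, either way. A call with a gripper value outside its range is refused whole. The fingers move at their own pace and stop on an object; "newtons" is the grip in N (left out, the last holds). Time passes only in rows, so rows that do not move let the fingers close. It gives the time, the measured TCP pose, the force and the opening at its end, in the units of the state.
- env.state(): the state, without advancing time (a new reading comes with each control period).
- env.grab_frame(name): name is "scene" or "top"; returns the picture (384x512x3 uint8, red, green, blue); there is no depth.
- env.calibration(name): a dict with "fx", "fy", "cx", "cy" (pixels), "R" (3x3) and "t" (3): a world point X has camera coordinates R X + t. Camera axes: x right, y down, z forward; pixel columns grow to the right and rows downward; lengths in mm; the calibration is good to about 2 mm. A picture is of the moment at which its call begins. calibration takes no time and is no camera call.
- env.job_done(): hands the job in, once; it reports no verdict.
The state is a dict: "time_s": time; "qpos": joint angles; "qvel": joint speeds; "effort": joint torques, N m; "ee_pos": TCP position; "ee_rot": TCP orientation; "force": force on the tool from outside, world axes, zero at the start; "torque": the same for the moment, N m; "gripper_width": finger opening in mm.
Only numpy, scipy, OpenCV 4.12 (cv2) and the standard library are available. Lean on these libraries where they do the work, as an engineer would, in place of code of your own. Each camera call takes 0.05 s, during which the arm holds its last target.

## Working session

There is one attempt and no reset: what is moved stays moved. The work goes in short steps, Python scripts to look and compute and a tool call to move; the robot and the scene stay as the last step left them, time stands still between calls to the robot, and variables do not carry over. Pictures are saved under pics/ and viewed, and the job is handed in when it is done.

Besides the shell and the picture viewer there is one more tool, called after "Call:" as name(argument=value, ...) on one line, values as JSON. play_rows: Moves the arm, as the interface text tells. Its arguments: {"type":"object","properties":{"increments":{"type":"array"},"newtons":{"type":"number"}},"required":["increments"]}

```bash
ls -la; mkdir -p pics; python3 - <<'E'
from workcell import env
import cv2
print(env.state())
for n in ("scene","top"):
    im=env.grab_frame(n); cv2.imwrite(f"pics/{n}0.png",im[:,:,::-1]); print(env.calibration(n))
E
```

```text
total 12
drwxr-xr-x  3 agent agent 4096 Dec  7 15:34 .
drwxr-xr-x 23 root  root  4096 Dec  7 15:34 ..
drwxr-xr-x  2 agent agent 4096 Dec  7 15:34 pics
{'time_s': 0.0, 'qpos': array([ 6.73812573e+01,  1.83528593e+01,  8.97062532e+01, -4.36373666e-04,
        7.20446488e+01, -1.14580775e+00]), 'qvel': array([ 0.0146246 ,  0.01174287,  0.09239369, -0.00516544,  0.00120569,
        0.02528394]), 'effort': array([ 1.98795322e-03, -4.12480187e+01, -2.31980073e+01,  7.28950510e-02,
        4.59546433e-02, -1.35518185e-04]), 'ee_pos': array([210.30012465, 534.64349137, 227.10909292]), 'ee_rot': array([-1.79896251e+02, -1.66009794e-03,  1.58527198e+02]), 'force': array([-0.40515773, -0.61805617,  0.70487858]), 'torque': array([-0.02066272, -0.01489248,  0.00696267]), 'gripper_width': 91.05957083976445}
{'fx': 467.31954712257834, 'fy': 467.31954712257834, 'cx': 253.02800218677953, 'cy': 188.87905456089928, 'R': array([[ 0.65921257, -0.751944  , -0.00436037],
       [-0.45948497, -0.39821652, -0.79391257],
       [ 0.59524142,  0.52536067, -0.6080163 ]]), 't': array([-399.0631938 ,  173.9069209 , 1526.98375145])}
{'fx': 368.5275879501561, 'fy': 368.5275879501561, 'cx': 260.14608748779995, 'cy': 193.41437724040037, 'R': array([[ 0.00578221, -0.99998188,  0.00167796],
       [-0.99739263, -0.00588793, -0.07192553],
       [ 0.0719341 , -0.00125769, -0.99740859]]), 't': array([-137.38882275,  447.5819555 , 1239.53542159])}
```

View pics/scene0.png

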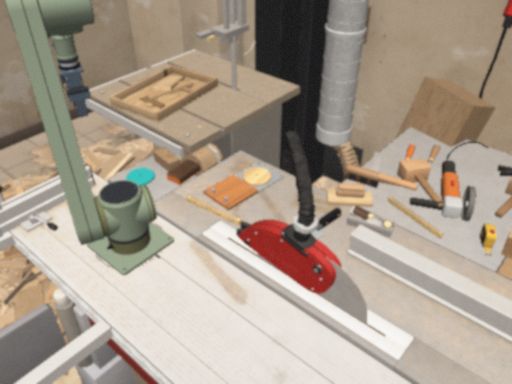

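View pics/top0.png

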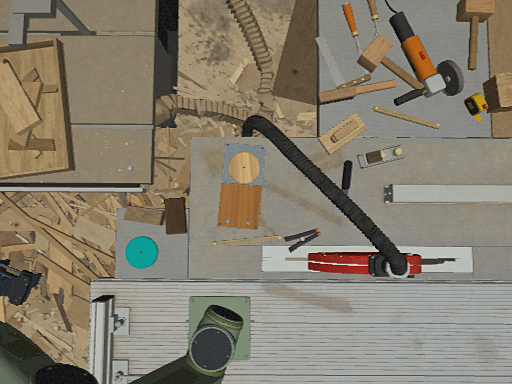

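```bash
python3 - <<'E'
import cv2
a=cv2.imread("pics/top0.png")[100:290,180:400]; cv2.imwrite("pics/topz.png",cv2.resize(a,None,fx=3.4,fy=3,interpolation=cv2.INTER_CUBIC)[:, :800])
b=cv2.imread("pics/scene0.png")[120:260,150:400]; cv2.imwrite("pics/scz.png",cv2.resize(b,None,fx=3.2,fy=3.2,interpolation=cv2.INTER_CUBIC))
E
```

```text
(no output)
```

View pics/topz.png

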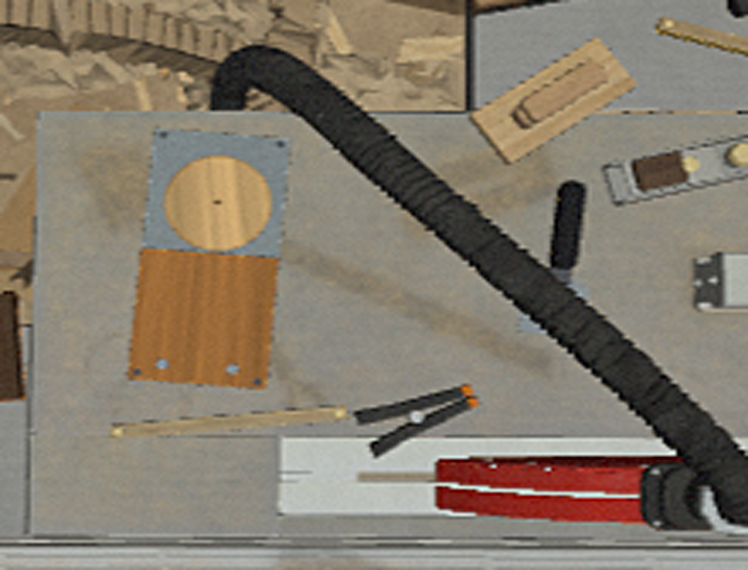

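View pics/scz.png

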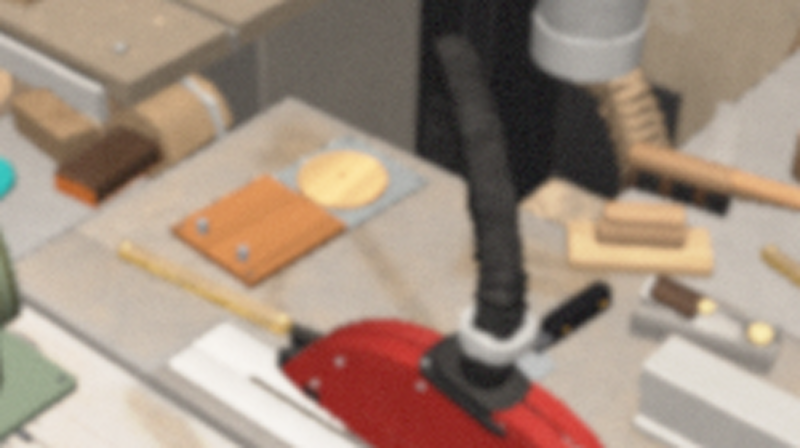

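Candidates: knife = black handle with steel blade at top px (347,175)/scene (328,220); lookalikes are the spring clamp, top (302,238), and the grinder, top (408,97). Disc = wooden one at top (244,167); the turquoise one at (142,252) isn't meant. Now I'll measure these.

```bash
cat > h.py <<'E'
import numpy as np, cv2
from workcell import env
C={n:env.calibration(n) for n in("scene","top")}
def ray(n,p):
    c=C[n]; R=c["R"]; t=c["t"]
    d=R.T@np.array([(p[0]-c["cx"])/c["fx"],(p[1]-c["cy"])/c["fy"],1.]); return -R.T@t, d/np.linalg.norm(d)
def onz(n,p,z):
    o,d=ray(n,p); return o+d*(z-o[2])/d[2]
def tri(pt,ps):
    o1,d1=ray("top",pt); o2,d2=ray("scene",ps)
    A=np.stack([d1,-d2],1); s=np.linalg.lstsq(A,o2-o1,rcond=None)[0]
    a=o1+d1*s[0]; b=o2+d2*s[1]; return (a+b)/2, np.linalg.norm(a-b)
def proj(n,X):
    c=C[n]; v=c["R"]@np.asarray(X,float)+c["t"]; return np.array([c["fx"]*v[0]/v[2]+c["cx"],c["fy"]*v[1]/v[2]+c["cy"]])
E
python3 - <<'E'
from h import *
np.set_printoptions(precision=1,suppress=True)
t=cv2.imread("pics/top0.png"); s=cv2.imread("pics/scene0.png")
for n,im,roi in(("top",t,(185,130,305,235)),("scene",s,(195,155,285,215))):
    x0,y0,x1,y1=roi; hsv=cv2.cvtColor(im,cv2.COLOR_BGR2HSV)[y0:y1,x0:x1]
    print(n,"disc px hsv",hsv[165-y0,240-x0] if n=="top" else hsv[176-y0,257-x0],"brown",hsv[200-y0,240-x0] if n=="top" else hsv[190-y0,230-x0], "table",hsv[-2,-2])
    H,S,V=[hsv[...,i].astype(int) for i in range(3)]
    for nm,m in(("disc",(H>=14)&(H<=28)&(S>70)&(V>150)),("brown",(H<=16)&(S>130))):
        m=m.astype(np.uint8); m=cv2.morphologyEx(m,cv2.MORPH_OPEN,np.ones((2,2)))
        cs,_=cv2.findContours(m,cv2.RETR_EXTERNAL,cv2.CHAIN_APPROX_NONE); c=max(cs,key=cv2.contourArea)+[x0,y0]
        print(n,nm,cv2.contourArea(c),"ellipse",cv2.fitEllipse(c),"rect",cv2.boxPoints(cv2.minAreaRect(c)).tolist(),cv2.approxPolyDP(c,4,True)[:,0].tolist())
# black handle
for n,im,roi in(("top",t,(335,155,365,200)),("scene",s,(310,200,345,235))):
    x0,y0,x1,y1=roi; m=(im[y0:y1,x0:x1].max(2)<60).astype(np.uint8)
    cs,_=cv2.findContours(m,cv2.RETR_EXTERNAL,cv2.CHAIN_APPROX_NONE)
    for c in cs:
        if cv2.contourArea(c)>20: c=c+[x0,y0]; print(n,"black",cv2.contourArea(c),cv2.boundingRect(c),cv2.minAreaRect(c))
E
python3 - <<'E'
import cv2
a=cv2.imread("pics/top0.png")[150:205,320:375]; cv2.imwrite("pics/k1.png",cv2.resize(a,None,fx=9,fy=9,interpolation=cv2.INTER_CUBIC))
b=cv2.imread("pics/scene0.png")[190:250,290:350]; cv2.imwrite("pics/k2.png",cv2.resize(b,None,fx=9,fy=9,interpolation=cv2.INTER_CUBIC))
E
```

```text
top disc px hsv [ 18 112 198] brown [ 15 162 161] table [113  19  53]
top disc 728.5 ellipse ((244.7498779296875, 168.2103729248047), (30.332019805908203, 30.68547248840332), 61.58271789550781) rect [[223.50001525878906, 168.5], [245.00001525878906, 147.0], [266.5, 168.5], [245.00001525878906, 190.0]] [[238, 154], [230, 163], [230, 174], [237, 182], [250, 183], [259, 174], [259, 162], [251, 154]]
top brown 1613.0 ellipse ((240.31643676757812, 206.21884155273438), (45.04231643676758, 49.161773681640625), 3.414339303970337) rect [[218.36212158203125, 226.33583068847656], [222.11447143554688, 183.18385314941406], [262.375244140625, 186.68479919433594], [258.6228942871094, 229.83677673339844]] [[223, 184], [220, 223], [258, 226], [261, 187]]
scene disc px hsv [ 21  93 250] brown [ 13 151 218] table [ 16  40 196]
scene disc 372.5 ellipse ((257.18572998046875, 177.03179931640625), (17.182125091552734, 27.84421730041504), 87.51239013671875) rect [[242.9307098388672, 169.3069305419922], [270.1584167480469, 166.5841522216797], [271.910888671875, 184.10890197753906], [244.68319702148438, 186.8
[... 175 characters left out ...]
075317383), 81.25225067138672) rect [[205.5846405029297, 191.5230712890625], [244.5692596435547, 169.24615478515625], [258.10772705078125, 192.93844604492188], [219.1230926513672, 215.21536254882812]] [[257, 191], [232, 177], [215, 187], [215, 195], [211, 189], [207, 194], [230, 209]]
top black 101.0 (335, 185, 16, 15) ((342.5, 192.0), (15.0, 14.0), 0.0)
top black 182.5 (342, 160, 10, 30) ((346.3841247558594, 174.5426788330078), (7.509344100952148, 29.264358520507812), 6.340191841125488)
scene black 111.0 (320, 209, 20, 17) ((329.576904296875, 217.11538696289062), (6.933752059936523, 22.46535873413086), 56.30992889404297)
scene black 33.0 (310, 203, 4, 19) ((311.5, 212.0), (18.0, 3.0), 90.0)
```

View pics/k1.png

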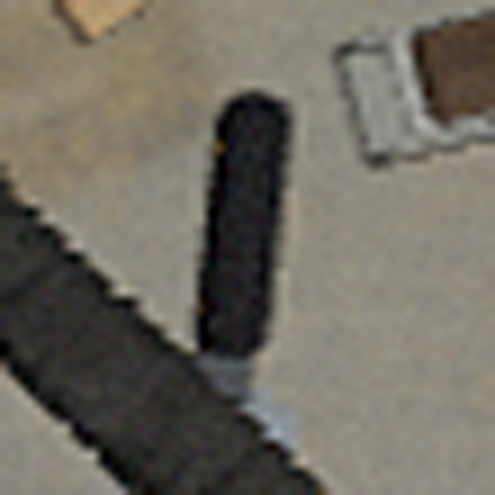

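View pics/k2.png

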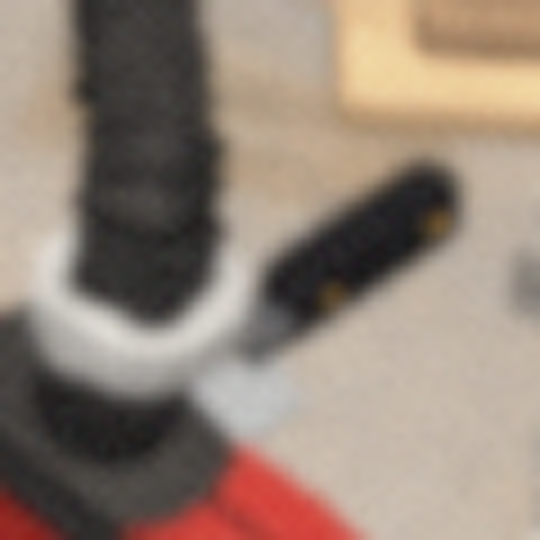

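```bash
python3 - <<'E'
from h import *
np.set_printoptions(precision=1,suppress=True)
print("cams",ray("top",(0,0))[0],ray("scene",(0,0))[0])
print("disc tri",tri((244.75,168.2),(257.2,177.0)), onz("top",(244.75,168.2),18),onz("scene",(257.2,177.0),18))
print("handle tri",tri((346.6,174.9),(329.9,217.2)), "top z17",onz("top",(346.6,174.9),17),"scene z17",onz("scene",(329.9,217.2),17))
a=onz("top",(348.3,160.2),20);b=onz("top",(345.8,189.8),20); print("ends",a,b,np.linalg.norm(a-b),"yaw blade",np.degrees(np.arctan2(*(b-a)[[1,0]])))
# hose along: top pixels at points
for p in[(398,262),(370,215),(347,190),(330,170),(300,145),(275,125),(255,118),(247,130)]:
    print(p,[ (z,onz("top",p,z)[:2], proj("scene",onz("top",p,z))) for z in(150,300,450,600)])
E
python3 - <<'E'
import cv2
a=cv2.imread("pics/top0.png")[138:232,208:272]; cv2.imwrite("pics/b1.png",cv2.resize(a,None,fx=6,fy=6,interpolation=cv2.INTER_CUBIC))
b=cv2.imread("pics/scene0.png")[155:215,195:290]; cv2.imwrite("pics/b2.png",cv2.resize(b,None,fx=8,fy=8,interpolation=cv2.INTER_CUBIC))
E
```

```text
cams [ 358.  -133.2 1268.7] [ -565.9 -1033.   1064.8]
disc tri (array([536.2, -81.5,   7.1]), np.float64(0.837031584130183)) [534.4 -81.6  18. ] [525.2 -91.5  18. ]
handle tri (array([ 513.6, -430.2,   15.7]), np.float64(0.34185854871591975)) top z17 [ 513.5 -430.    17. ] scene z17 [ 512.1 -430.8   17. ]
ends [ 563.8 -435.7   20. ] [ 462.1 -426.    20. ] 102.1107169615605 yaw blade 174.56758641107754
(398, 262) [(150, array([ 234.5, -550.1]), array([314.2, 249.2])), (300, array([ 251.1, -494.2]), array([304.8, 195.4])), (450, array([ 267.7, -438.3]), array([294.5, 136.8])), (600, array([ 284.2, -382.4]), array([283.3,  72.8]))]
(370, 215) [(150, array([ 375.1, -468.1]), array([319. , 211.7])), (300, array([ 372.8, -423.2]), array([309.9, 165.6])), (450, array([ 370.5, -378.3]), array([299.8, 114.5])), (600, array([ 368.2, -333.4]), array([288.6,  57.6]))]
(347, 190) [(150, array([ 450.7, -399.2]), array([314.8, 191. ])), (300, array([ 438.3, -363.5]), array([306.5, 148.9])), (450, array([ 425.9, -327.8]), array([297.2, 101.9])), (600, array([ 413.4, -292.2]), array([286.8,  48.8]))]
[... 456 characters left out ...]
33.7]))]
(275, 125) [(150, array([ 650.6, -179.2]), array([297.3, 142.2])), (300, array([ 611.4, -173. ]), array([291.4, 109.1])), (450, array([ 572.2, -166.9]), array([284.6,  71. ])), (600, array([ 532.9, -160.7]), array([276.6,  27. ]))]
(255, 118) [(150, array([ 672.2, -117.4]), array([287.7, 134.3])), (300, array([ 630.1, -119.5]), array([282.6, 102.5])), (450, array([ 588. , -121.6]), array([276.7,  65.9])), (600, array([ 545.8, -123.7]), array([269.8,  23.3]))]
(247, 130) [(150, array([634.4, -93. ]), array([276.4, 136. ])), (300, array([597.4, -98.4]), array([272.1, 104. ])), (450, array([ 560.3, -103.7]), array([267.2,  67. ])), (600, array([ 523.2, -109.1]), array([261.4,  24.1]))]
```

View pics/b1.png

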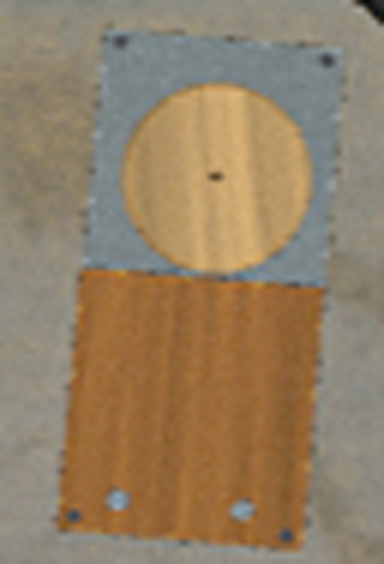

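View pics/b2.png

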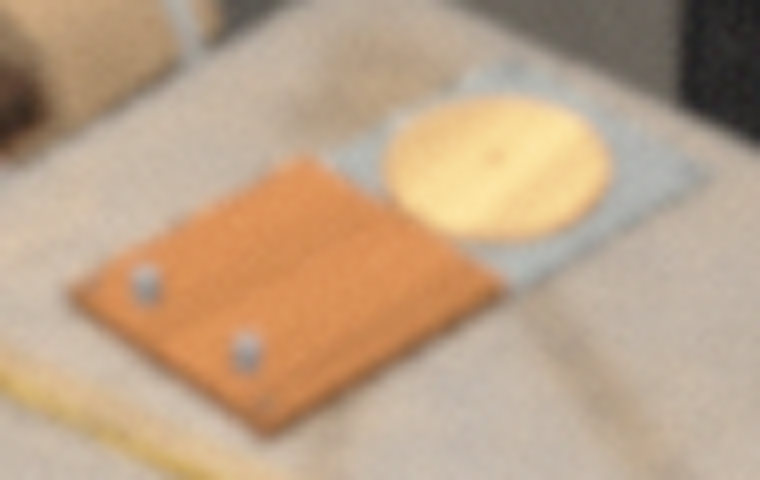

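```bash
python3 - <<'E'
import cv2,numpy as np
b=cv2.imread("pics/scene0.png")[0:250,235:345].astype(float); b=255*(np.clip(b/160,0,1))**.5
cv2.imwrite("pics/hs.png",cv2.resize(b.astype(np.uint8),None,fx=2.4*1.8,fy=2.4,interpolation=cv2.INTER_CUBIC))
a=cv2.imread("pics/top0.png")[100:290,220:430].astype(float); a=255*(np.clip(a/120,0,1))**.6
cv2.imwrite("pics/ht.png",cv2.resize(a.astype(np.uint8),None,fx=3,fy=3,interpolation=cv2.INTER_CUBIC))
E
```

```text
(no output)
```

View pics/hs.png

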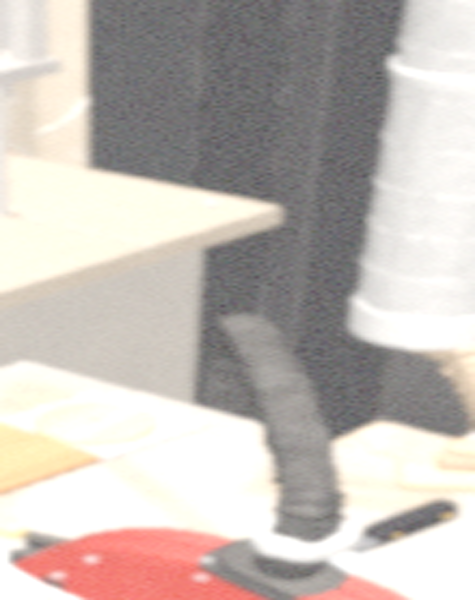

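View pics/ht.png

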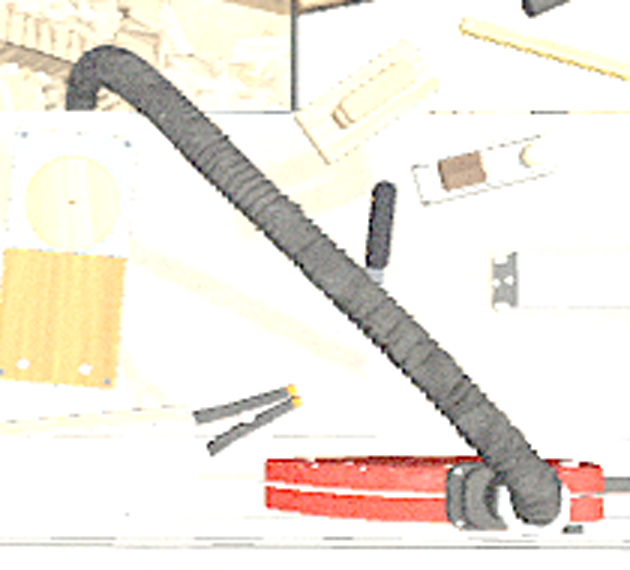

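```bash
python3 - <<'E'
from h import *
np.set_printoptions(precision=1,suppress=True)
T={"stepL":(221.7,182.7),"stepR":(262.5,186),"endR":(258.3,229.3),"endL":(218,226.7),"pinL":(208+118/6,138+500/6),"pinR":(208+242/6,138+510/6),"discC":(208+216/6,138+177/6),"lowL":(208+105/6,138+30/6),"lowR":(208+342/6,138+45/6)}
S={"stepL":(233.5,175),"stepR":(257.5,191.2),"endR":(228.1,209),"endL":(204.4,191.5),"pinL":(195+147/8,155+272/8),"pinR":(195+247/8,155+338/8),"discC":(195+495/8,155+156/8),"lowL":(195+510/8,155+62/8),"lowR":(195+708/8,155+172/8)}
for k in T:
    print(k,*tri(T[k],S[k]), onz("top",T[k],{"pin":30,"dis":18,"low":6}.get(k[:3],14)))
E
```

```text
stepL [485.8  -3.    7.1] 1.8283070328787479 [484.5  -3.1  14. ]
stepR [ 473.2 -141.1    5.4] 4.674604584315556 [ 474.  -142.7   14. ]
endR [ 325.9 -128.8    5.6] 1.1944976763649278 [ 326.5 -129.2   14. ]
endL [336.3   6.2   9.3] 5.164066079413066 [334.5   7.5  14. ]
pinL [353.6 -26.9  27.4] 1.9910839047122435 [352.9 -26.5  30. ]
pinR [348.2 -96.1  28.1] 1.1488781408321502 [347.8 -95.8  30. ]
discC [537.1 -79.2  17.5] 0.5976821845675055 [536.8 -79.   18. ]
lowL [625.8 -12.8  -3.3] 0.22699772250622252 [623.7 -13.6   6. ]
lowR [ 616.4 -149.7   -1.7] 2.8617454030919367 [ 615.8 -150.7    6. ]
```

```bash
python3 - <<'E'
from h import *
np.set_printoptions(precision=0,suppress=True)
a=cv2.imread("pics/ht.png")
for q in[(535,500),(490,430),(445,375),(375,290),(305,230),(235,165),(180,115),(140,75),(105,60),(80,90)]:
    p=(220+q[0]/3,100+q[1]/3)
    print(np.array(p),[ (z,onz("top",p,z)[:2], proj("scene",onz("top",p,z))) for z in(0,100,200,300,400)])
print("table edge",onz("top",(220,137),0),onz("top",(290,137),0))
E
```

```text
[398. 267.] [(0, array([ 202., -607.]), array([320., 302.])), (100, array([ 215., -569.]), array([314., 269.])), (200, array([ 227., -532.]), array([309., 234.])), (300, array([ 239., -495.]), array([302., 198.])), (400, array([ 251., -457.]), array([296., 159.]))]
[383. 243.] [(0, array([ 281., -557.]), array([321., 278.])), (100, array([ 287., -524.]), array([316., 248.])), (200, array([ 293., -490.]), array([310., 216.])), (300, array([ 299., -457.]), array([304., 182.])), (400, array([ 305., -423.]), array([298., 146.]))]
[368. 225.] [(0, array([ 343., -507.]), array([319., 258.])), (100, array([ 344., -477.]), array([314., 230.])), (200, array([ 345., -448.]), array([309., 201.])), (300, array([ 347., -418.]), array([303., 169.])), (400, array([ 348., -389.]), array([297., 135.]))]
[345. 197.] [(0, array([ 440., -428.]), array([317., 231.])), (100, array([ 434., -404.]), array([312., 206.])), (200, array([ 427., -381.]), array([307., 179.])), (300, array([ 421., -358.]), array([302., 151.])), (400, array([ 414., -335.]), array([296., 120.]))]
[322. 177.] [(0, array([ 509., -348.
[... 899 characters left out ...]
.]), array([290., 129.])), (300, array([ 611., -151.]), array([286., 107.])), (400, array([ 585., -149.]), array([282.,  83.]))]
[255. 120.] [(0, array([ 707., -115.]), array([291., 163.])), (100, array([ 680., -117.]), array([288., 145.])), (200, array([ 652., -118.]), array([285., 125.])), (300, array([ 625., -120.]), array([282., 103.])), (400, array([ 597., -121.]), array([278.,  79.]))]
[247. 130.] [(0, array([671., -86.]), array([280., 164.])), (100, array([647., -90.]), array([278., 146.])), (200, array([622., -94.]), array([275., 126.])), (300, array([597., -97.]), array([272., 104.])), (400, array([ 573., -101.]), array([269.,  80.]))]
table edge [646.   6.   0.] [ 648. -238.    0.]
```

```bash
python3 - <<'E'
from h import *
np.set_printoptions(precision=0,suppress=True)
for z in(214,228,300,350,400,450,500): print(z,proj("scene",(210.3,534.6,z)),proj("top",(210.3,534.6,z)))
acc=0
for i in range(8): acc=acc+env.grab_frame("scene").astype(float)
acc/=8; np.save("acc.npy",acc); b=acc[:,:,::-1]
r=b[110:200,240:330]; r=255*np.clip((r-10)/70,0,1)**.7
cv2.imwrite("pics/hs2.png",cv2.resize(r.astype(np.uint8),None,fx=6.5,fy=6.5,interpolation=cv2.INTER_CUBIC))
r=b[0:260,0:180]; cv2.imwrite("pics/arm.png",cv2.resize(r.astype(np.uint8),None,fx=2.3,fy=2.3,interpolation=cv2.INTER_CUBIC))
E
```

```text
214 [ 81. 110.] [ 23. 271.]
228 [ 80. 106.] [ 19. 272.]
300 [76. 89.] [  1. 276.]
350 [73. 77.] [-13. 279.]
400 [69. 64.] [-29. 282.]
450 [66. 50.] [-47. 286.]
500 [62. 36.] [-67. 290.]
```

View pics/hs2.png

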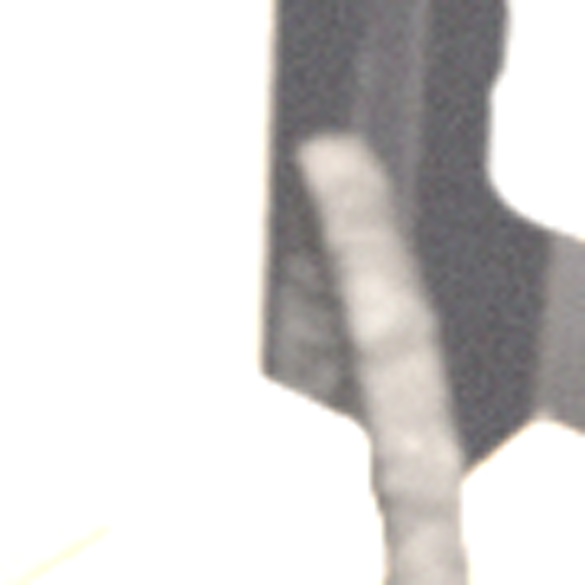

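View pics/arm.png

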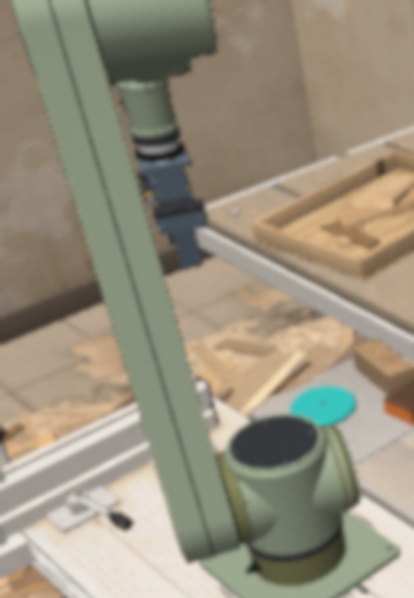

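```bash
python3 - <<'E'
import numpy as np,cv2
b=np.load("acc.npy")[:,:,::-1][20:125,40:130]
cv2.imwrite("pics/grip.png",cv2.resize(b.astype(np.uint8),None,fx=5.6,fy=5.6,interpolation=cv2.INTER_CUBIC))
E
```

```text
(no output)
```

View pics/grip.png

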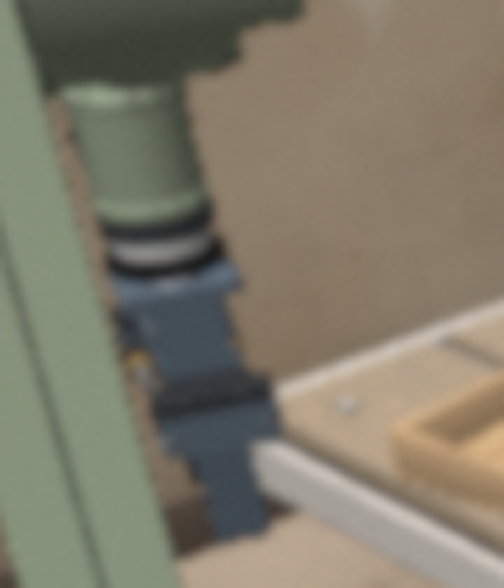

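Call:
play_rows(increments=[[10,-40,20,0.85,0.45],[16,-50.8,20,0.85,0.45],[16,-50.8,20,0.85,0.45],[16,-50.8,20,0.85,0.45],[16,-50.8,20,0.85,0.45],[16,-50.8,20,0.85,0.45],[16,-50.8,20,0.85,0.45],[16,-50.8,10,0.85,0.45],[16,-50.8,0,0.85,0.45],[16,-50.8,0,0.85,0.45],[16,-50.8,0,0.85,0.45],[16,-50.8,0,0.85,0.45],[16,-50.8,0,0.85,0.45],[16,-50.8,0,0.85,0.45],[16,-50.8,0,0.85,0.45],[16,-50.8,0,0.85,0.45],[16,-50.8,0,0.85,0.45],[16,-50.8,0,0.85,0.45],[20,-50,0,0.85,0.45],[0,-10,0,0,0.45]])

```text
time_s: 3.0
ee_pos: [513.0, -431.2, 375.4]
ee_rot: [179.9, -0.1, 174.6]
force: [0.4, 0.5, 0.2]
gripper_width: 50.0
```

Call:
play_rows(increments=[[0,1,-50,0,0.45],[0,0,-60,0,0.45],[0,0,-60,0,0.45],[0,0,-60,0,0.45],[0,0,-50,0,0.45],[0,0,-10,0,0.45],[0,0,0,0,0.45]])

```text
time_s: 3.88
ee_pos: [513.0, -427.5, 89.2]
ee_rot: [-180.0, 0.1, 174.7]
force: [0.9, -0.1, 0.0]
gripper_width: 49.7
```

```bash
python3 - <<'E'
from h import *
s=env.state(); print(s["ee_pos"],s["force"])
a=env.grab_frame("scene")[:,:,::-1][130:250,270:370]; cv2.imwrite("pics/d1.png",cv2.resize(a,None,fx=5,fy=5,interpolation=cv2.INTER_CUBIC))
a=env.grab_frame("top")[:,:,::-1][110:230,290:400]; cv2.imwrite("pics/d2.png",cv2.resize(a,None,fx=5,fy=5,interpolation=cv2.INTER_CUBIC))
E
```

```text
[ 513.01886057 -427.5457615    89.24069034] [ 0.85375755 -0.11000247  0.04401687]
```

View pics/d1.png

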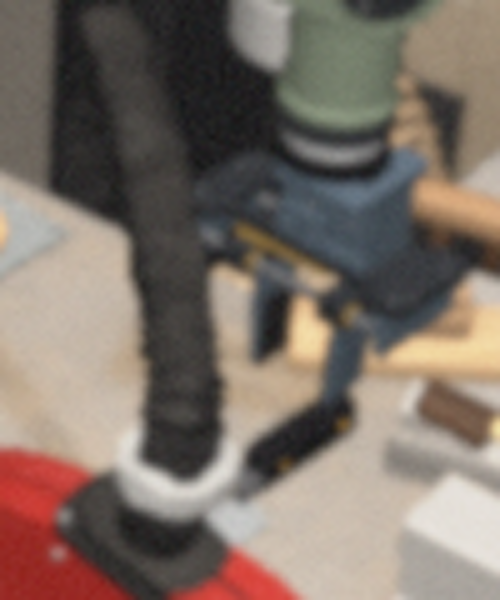

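View pics/d2.png

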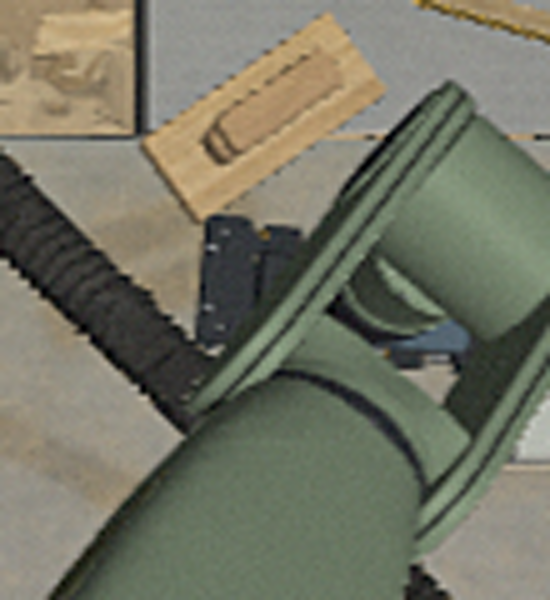

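The gripper's carriage is wide (178 mm along the jaws), and the dust hose drops off the table edge just beyond the board. A head-on approach would put the carriage into the hose. So I'll come in from the board's +y side and lift the disc with the blade's long side edge, kept parallel to the step. That needs the half-turned grasp, so I'm going up, turning the tool and coming down again.

Call:
play_rows(increments=[[0,0,50,0,0.45],[5,0,60,0,0.45],[5,-1,60,-10.6,0.45],[5,-1,60,-10.6,0.45],[5,-1,0,-10.6,0.45],[1,-1,0,-10.6,0.45],[0,-0.5,0,-10.6,0.45],[0,0,0,-10.6,0.45],[0,0,0,-10.6,0.45],[0,0,0,-10.6,0.45],[0,0,0,-10.6,0.45],[0,0,0,-10.6,0.45],[0,0,0,-10.6,0.45],[0,0,0,-10.6,0.45],[0,0,0,-10.6,0.45],[0,0,0,-10.6,0.45],[0,0,0,-10.6,0.45],[0,0,0,-10.6,0.45],[0,0,0,-10.5,0.45],[0,0,0,0,0.45]])

```text
time_s: 6.48
ee_pos: [533.6, -432.1, 320.7]
ee_rot: [179.9, -0.2, -5.3]
force: [0.1, -0.7, 0.8]
gripper_width: 49.7
```

Call:
play_rows(increments=[[0,0,-50,0,0.45],[0,0,-60,0,0.45],[0,0,-60,0,0.45],[0,0,-60,0,0.45],[0,0,-30,0,0.45],[0,0,-20,0,0.45],[0,0,-15,0,0.45],[0,0,0,0,0.45]])

```text
time_s: 7.48
ee_pos: [533.3, -431.8, 22.7]
ee_rot: [-180.0, 0.0, -5.4]
force: [0.1, -0.6, 0.5]
gripper_width: 50.2
```

```bash
python3 - <<'E'
from h import *
s=env.state(); print(s["ee_pos"],s["force"],s["qpos"])
a=env.grab_frame("scene")[:,:,::-1][130:250,270:370]; cv2.imwrite("pics/d3.png",cv2.resize(a,None,fx=5,fy=5,interpolation=cv2.INTER_CUBIC))
E
```

```text
[ 533.34485956 -431.84994187   22.70658222] [ 0.14722996 -0.61931727  0.47085966] [-3.99559945e+01  3.77674950e+01  8.79236220e+01 -3.45849675e-03
  5.43560604e+01  5.53970031e+01]
```

View pics/d3.png

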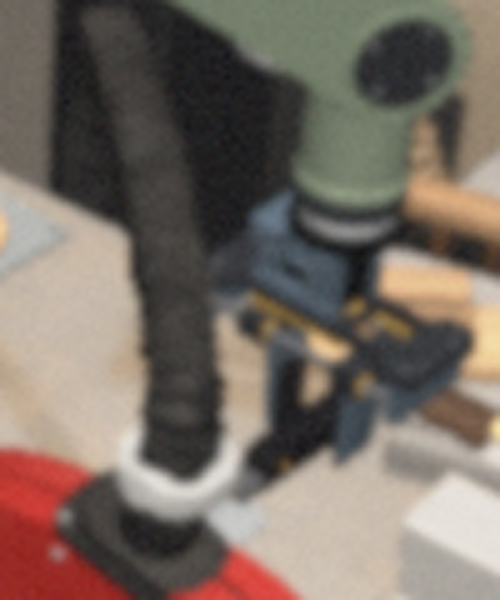

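Call:
play_rows(increments=[[0,0,-3,0,0.45],[0,0,0,0,0.7],[0,0,0,0,1],[0,0,0,0,1],[0,0,0,0,1],[0,0,0,0,1]], newtons=60)

```text
time_s: 8.28
ee_pos: [533.6, -432.0, 20.4]
ee_rot: [180.0, -0.0, -5.4]
force: [-0.4, 1.0, 1.8]
gripper_width: 25.6
```

Call:
play_rows(increments=[[0,0,5,0,1],[0,0,10,0,1],[20,0,0,0,1],[25,0,5,0,1],[0,0,20,0,1],[0,0,40,0,1],[0,0,0,0,1]])

```text
time_s: 9.15
ee_pos: [579.8, -433.7, 105.3]
ee_rot: [179.7, -0.4, -5.4]
force: [-0.4, 0.4, -2.8]
gripper_width: 25.5
```

```bash
python3 - <<'E'
from h import *
s=env.state(); print(s["ee_pos"],s["force"],s["torque"],s["gripper_width"])
a=env.grab_frame("scene")[:,:,::-1][130:250,270:370]; cv2.imwrite("pics/d4.png",cv2.resize(a,None,fx=5,fy=5,interpolation=cv2.INTER_CUBIC))
E
```

```text
[ 579.80972375 -433.74386524  105.29992266] [-0.40267221  0.38358007 -2.79208465] [-0.03153919  0.03723634  0.02342233] 25.501594468641965
```

View pics/d4.png

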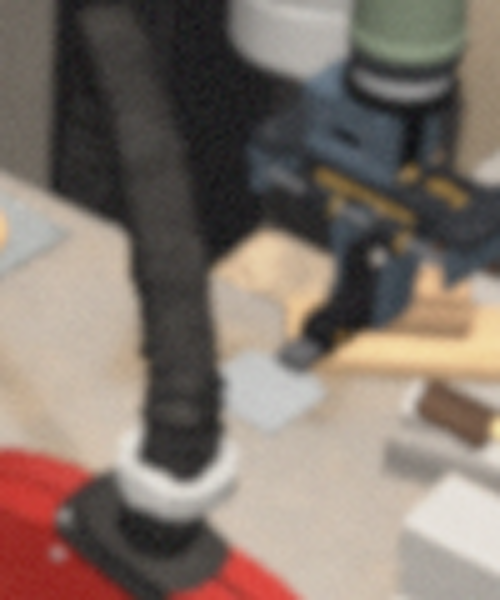

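Call:
play_rows(increments=[[30,0,15,0,1],[30,5,40,0,1],[0,5,55,0,1],[0,2,55,0,1],[0,2,55,0,1],[0,20,40,5,1],[0,40,0,10,1],[0,50,0,10,1],[0,50,0,10,1],[0,50,0,10,1],[0,50,0,10,1],[0,50,0,10,1],[0,50,0,10,1],[0,50,0,10,1],[3,36,0,10,1],[0,0,0,5.7,1],[0,0,0,0,1]])

```text
time_s: 11.32
ee_pos: [640.7, 28.2, 358.7]
ee_rot: [-179.8, 0.0, 95.2]
force: [0.8, -0.6, -1.5]
gripper_width: 25.8
```

Call:
play_rows(increments=[[0,0,-50,-5,1],[1,0,-60,-4.9,1],[1,0,-60,0,1],[1,0,-60,0,1],[1,0,-50,0,1],[0,0,-30,0,1],[0,0,0,0,1]])

```text
time_s: 12.2
ee_pos: [642.9, 27.1, 46.9]
ee_rot: [-179.6, 0.1, 85.2]
force: [1.0, -0.5, -1.2]
gripper_width: 26.0
```

```bash
python3 - <<'E'
from h import *
s=env.state(); print(s["ee_pos"],s["ee_rot"],s["force"],s["torque"],s["gripper_width"])
a=env.grab_frame("scene")[:,:,::-1][110:220,190:320]; cv2.imwrite("pics/e1.png",cv2.resize(a,None,fx=5,fy=5,interpolation=cv2.INTER_CUBIC))
a=env.grab_frame("top")[:,:,::-1][110:240,180:310]; cv2.imwrite("pics/e2.png",cv2.resize(a,None,fx=4.5,fy=4.5,interpolation=cv2.INTER_CUBIC))
E
```

```text
[642.88666679  27.05709638  46.88974162] [-1.79577000e+02  5.16257296e-02  8.52313018e+01] [ 0.9604734  -0.5050668  -1.15466615] [ 0.00936695  0.03897365 -0.0301666 ] 26.023503697131563
```

View pics/e1.png

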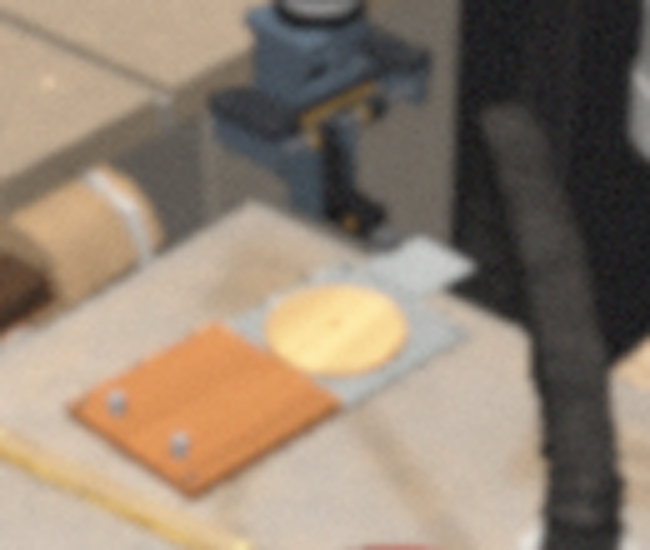

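View pics/e2.png

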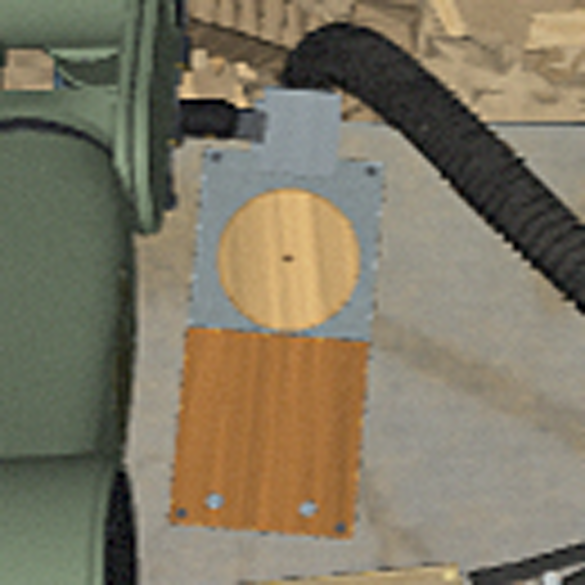

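```bash
cat >> h.py <<'E'
O=np.array([479,-72.7]); xh=np.array([-.9966,.0819]); yh=np.array([-.0819,-.9966])
def brd(p): r=np.asarray(p)[:2]-O; return np.array([r@xh,r@yh])
E
python3 - <<'E'
from h import *
np.set_printoptions(precision=1,suppress=True)
for q in[(267,88),(341,95),(337,175),(262,165)]:
    p=onz("top",(180+q[0]/4.5,110+q[1]/4.5),28); print(p,brd(p))
p=onz("top",(180+288/4.5,110+258.5/4.5),18);print("disc",p,brd(p))
E
```

```text
[665.9 -62.4  28. ] [-185.5  -25.6]
[ 660.9 -118.6   28. ] [-185.    30.8]
[ 599.4 -116.    28. ] [-123.6   33.3]
[606.7 -59.2  28. ] [-126.2  -24. ]
disc [537. -79.  18.] [-58.3   1.6]
```

Call:
play_rows(increments=[[0,0,-10,0,1],[0,0,-7,0,1],[0,0,-1,0,1],[0,0,0,0,1]])

```text
time_s: 12.8
ee_pos: [645.6, 28.1, 32.1]
ee_rot: [180.0, -0.0, 85.4]
force: [0.6, -0.0, -1.4]
gripper_width: 25.5
```

Call:
play_rows(increments=[[0,0,-1,0,1],[0,0,-0.5,0,1],[0,0,0,0,1]])

```text
time_s: 13.18
ee_pos: [645.5, 28.0, 30.5]
ee_rot: [180.0, -0.0, 85.4]
force: [-0.5, 0.2, -1.2]
gripper_width: 25.5
```

Call:
play_rows(increments=[[0,0,-0.7,0,1],[0,0,0,0,1]])

```text
time_s: 13.42
ee_pos: [645.4, 28.0, 29.7]
ee_rot: [-180.0, 0.0, 85.4]
force: [0.1, -0.0, -1.0]
gripper_width: 25.6
```

Call:
play_rows(increments=[[0,0,-1,0,1],[0,0,-0.5,0,1],[0,0,0,0,1]])

```text
time_s: 13.8
ee_pos: [645.5, 28.0, 28.2]
ee_rot: [-180.0, 0.0, 85.4]
force: [-0.6, -0.1, -1.3]
gripper_width: 25.8
```

Call:
play_rows(increments=[[0,0,-0.7,0,1],[0,0,0,0,1]])

```text
time_s: 14.05
ee_pos: [645.5, 28.0, 27.5]
ee_rot: [-180.0, 0.0, 85.4]
force: [-0.1, -0.7, -2.1]
gripper_width: 25.9
```

Call:
play_rows(increments=[[0,0,-0.7,0,1],[0,0,0,0,1]])

```text
time_s: 14.3
ee_pos: [645.5, 28.0, 26.8]
ee_rot: [-180.0, 0.0, 85.4]
force: [0.9, 0.3, -1.9]
gripper_width: 25.9
```

Call:
play_rows(increments=[[0,0,-0.6,0,1],[0,0,0,0,1]])

```text
time_s: 14.55
ee_pos: [645.6, 28.0, 26.4]
ee_rot: [180.0, 0.0, 85.4]
force: [0.3, 0.2, -0.2]
gripper_width: 25.7
```

Call:
play_rows(increments=[[0,0,-0.6,0,1],[0,0,0,0,1]])

```text
time_s: 14.8
ee_pos: [645.6, 28.0, 26.2]
ee_rot: [180.0, 0.0, 85.4]
force: [-1.2, 0.6, 2.9]
gripper_width: 25.8
```

Call:
play_rows(increments=[[-4,0.33,0.2,0,1],[-4,0.33,0,0,1],[-3,0.25,0,0,1],[-2,0.16,0,0,1],[-2,0.16,0,0,1],[-2,0.16,0,0,1]])

```text
time_s: 15.55
ee_pos: [629.6, 29.3, 26.3]
ee_rot: [179.8, 0.0, 85.4]
force: [3.2, 0.3, 3.0]
gripper_width: 25.5
```

```bash
cat > look.py <<'E'
import sys
from h import *
k=sys.argv[1]
s=env.state(); print(s["time_s"],s["ee_pos"],s["ee_rot"],s["force"],s["torque"],s["gripper_width"])
a=env.grab_frame("scene")[:,:,::-1][110:220,190:320]; a=cv2.resize(a,None,fx=4,fy=4,interpolation=cv2.INTER_CUBIC)
b=env.grab_frame("top")[:,:,::-1][110:240,180:270]; b=cv2.resize(b,None,fx=3.4,fy=3.4,interpolation=cv2.INTER_CUBIC)[:440,:280]
cv2.imwrite(f"pics/{k}.png",np.hstack([a,np.pad(b,((0,440-b.shape[0]),(0,0),(0,0)))])[:, :800])
E
python3 look.py f1
```

```text
15.55 [629.63171982  29.34606973  26.29132047] [1.79830628e+02 1.14270408e-03 8.54192207e+01] [3.15444114 0.26288763 2.97606359] [-0.30263688 -0.39036256  0.27857626] 25.471370268885455
```

View pics/f1.png

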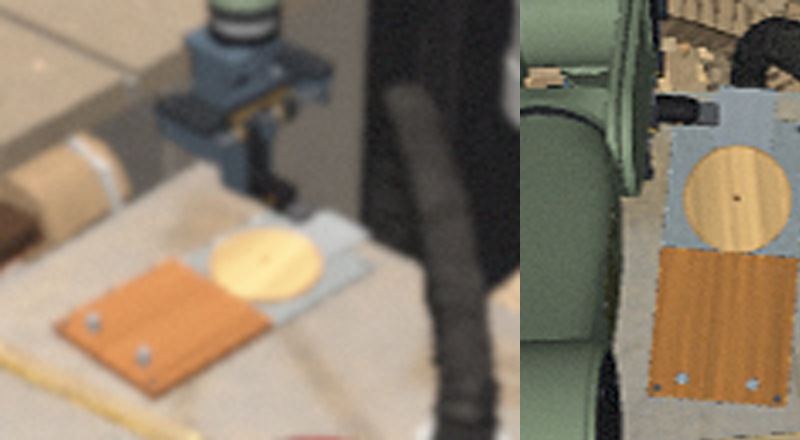

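Call:
play_rows(increments=[[-3,0.25,0,0,1],[-3,0.25,0,0,1],[-3,0.25,0,0,1],[-3,0.25,0,0,1],[0,0,0,0,1]])

```text
time_s: 16.27
ee_pos: [616.4, 30.4, 26.2]
ee_rot: [180.0, -0.0, 85.4]
force: [2.6, -0.5, 5.0]
gripper_width: 25.7
```

```bash
python3 look.py f2
```

```text
16.275 [616.37662009  30.39760116  26.24419679] [ 1.79970476e+02 -3.26442444e-03  8.53646096e+01] [ 2.64743501 -0.49047381  4.95260138] [-0.35015171 -0.56544151  0.27329075] 25.689934112526903
```

View pics/f2.png

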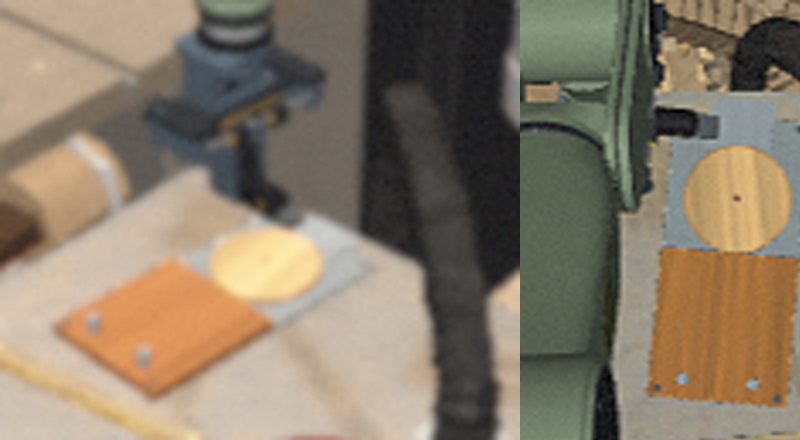

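Call:
play_rows(increments=[[-3,0.25,0,0,1],[-3,0.25,0,0,1],[-3,0.25,0,0,1],[0,0,0,0,1],[0,0,3,0,1],[-0.2,0,4,0,1],[-0.4,0,5,0,1],[-0.7,0.1,6,0,1],[-1,0.1,6,0,1],[-1.2,0.1,6,0,1],[-1.5,0.1,6,0,1],[0,0,0,0,1]])

```text
time_s: 17.88
ee_pos: [602.9, 31.6, 62.6]
ee_rot: [179.9, -0.0, 85.4]
force: [0.6, -0.1, -2.0]
gripper_width: 25.6
```

```bash
python3 look.py f3; python3 - <<'E'
import numpy as np
np.set_printoptions(precision=1,suppress=True,linewidth=150)
th=np.radians(np.arange(0,95,5)); x=74*(1-np.cos(th)); z=83*np.sin(th)
print(np.c_[np.degrees(th),x,z].T)
E
```

```text
17.875 [602.86408589  31.56445567  62.61163918] [ 1.79911692e+02 -6.19241290e-03  8.53841120e+01] [ 0.63358092 -0.12342051 -2.01693002] [ 0.05932396 -0.03934606  0.03461841] 25.638579423581216
[[ 0.   5.  10.  15.  20.  25.  30.  35.  40.  45.  50.  55.  60.  65.  70.  75.  80.  85.  90. ]
 [ 0.   0.3  1.1  2.5  4.5  6.9  9.9 13.4 17.3 21.7 26.4 31.6 37.  42.7 48.7 54.8 61.2 67.6 74. ]
 [ 0.   7.2 14.4 21.5 28.4 35.1 41.5 47.6 53.4 58.7 63.6 68.  71.9 75.2 78.  80.2 81.7 82.7 83. ]]
```

View pics/f3.png

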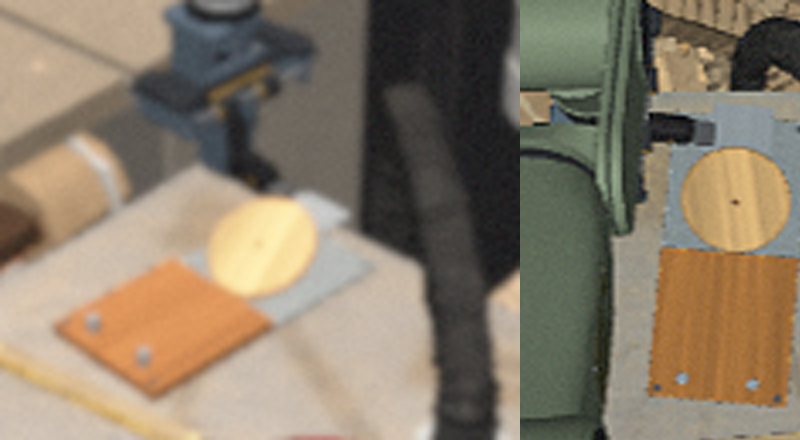

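Call:
play_rows(increments=[[-4,0.3,5.3,0,1],[-3.5,0.3,6.1,0,1],[-3.9,0.3,5.8,0,1],[-4.4,0.4,5.3,0,1],[-4.7,0.4,4.9,0,1],[-5.2,0.4,4.4,0,1],[-5.4,0.4,3.9,0,1],[0,0,0,0,1]])

```text
time_s: 18.98
ee_pos: [571.2, 34.1, 98.0]
ee_rot: [180.0, -0.0, 85.4]
force: [0.2, -1.0, -1.2]
gripper_width: 25.5
```

```bash
python3 look.py f4
```

```text
18.975 [571.16555104  34.09050242  97.9924633 ] [ 1.79966989e+02 -1.72747636e-03  8.53839194e+01] [ 0.23959054 -1.01273571 -1.19886344] [ 0.0405531  -0.01761027  0.02014918] 25.472707943039115
```

View pics/f4.png

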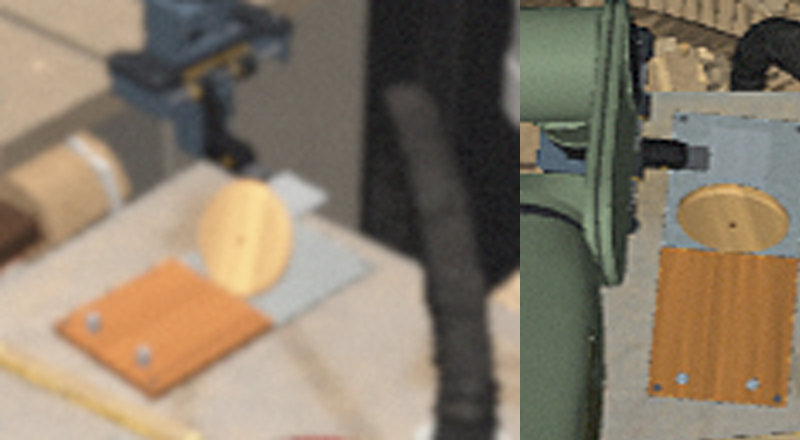

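Call:
play_rows(increments=[[-5.7,0.5,3.3,0,1],[-6,0.5,2.8,0,1],[-6.1,0.5,2.2,0,1],[-6.4,0.5,1.5,0,1],[-6.4,0.5,1,0,1],[-6.4,0.5,0.3,0,1]])

```text
time_s: 19.82
ee_pos: [533.9, 37.1, 108.8]
ee_rot: [180.0, 0.0, 85.4]
force: [0.8, 0.6, -1.5]
gripper_width: 25.4
```

```bash
python3 look.py f5
```

```text
19.825 [533.91125851  37.07202687 108.75586502] [1.79993590e+02 3.31765196e-04 8.53753412e+01] [ 0.81948496  0.58017956 -1.47018163] [ 0.02211028 -0.02428145  0.00979445] 25.42910623164387
```

View pics/f5.png

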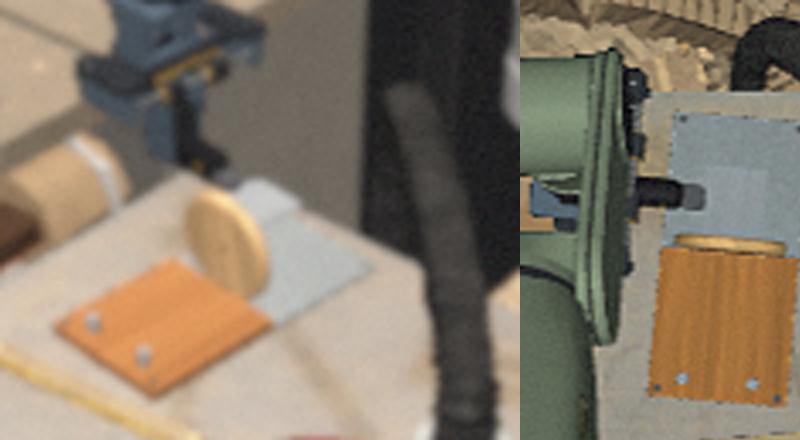

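Call:
play_rows(increments=[[-4,0.3,0,0,1],[-4,0.3,0,0,1],[-4,0.3,0,0,1],[-4,0.3,0,0,1],[-3,0.3,0,0,1],[-3,0.3,0,0,1],[0,0,0,0,1],[0,0,0,0,1]])

```text
time_s: 20.92
ee_pos: [512.6, 38.8, 108.7]
ee_rot: [180.0, -0.0, 85.4]
force: [-0.3, 0.4, -1.3]
gripper_width: 25.4
```

```bash
python3 look.py f6
```

```text
20.925 [512.55596079  38.84067692 108.72475549] [ 1.79977588e+02 -1.15009047e-03  8.53771057e+01] [-0.30178498  0.3643021  -1.2545691 ] [ 0.03025561  0.03644931 -0.03611822] 25.416717927770488
```

View pics/f6.png

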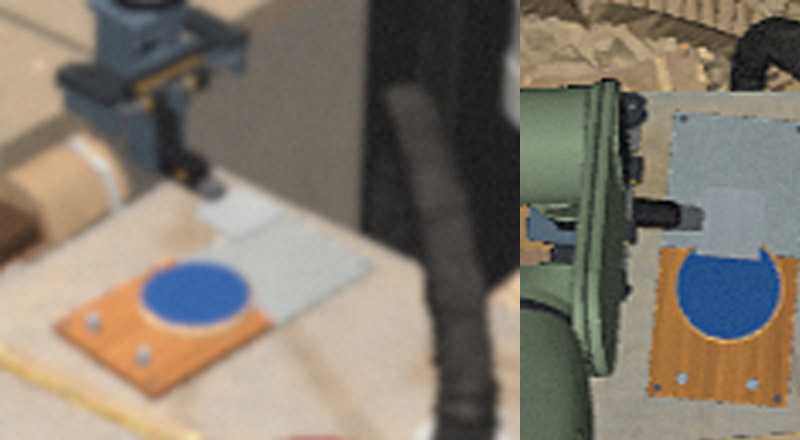

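Call:
play_rows(increments=[[25,-2,0,0,1],[20,-1.6,0,0,1],[0,0,-30,0,1],[0,0,-25,0,1],[0,0,-10,0,1],[0,0,-4.5,0,1],[0,0,0,0,1]])

```text
time_s: 21.9
ee_pos: [557.9, 35.3, 39.6]
ee_rot: [179.9, -0.0, 85.4]
force: [-0.5, -1.2, -0.7]
gripper_width: 25.7
```

```bash
python3 look.py g1; cat > disc.py <<'E'
from h import *
np.set_printoptions(precision=1,suppress=True)
im=env.grab_frame("top"); hsv=cv2.cvtColor(im,cv2.COLOR_RGB2HSV)[130:240,185:305]
m=((hsv[...,0]>100)&(hsv[...,0]<125)&(hsv[...,1]>140)).astype(np.uint8)
cs,_=cv2.findContours(m,cv2.RETR_EXTERNAL,cv2.CHAIN_APPROX_NONE);c=max(cs,key=cv2.contourArea)+[185,130]
e=cv2.fitEllipse(c); p=onz("top",e[0],26); print("disc",e,p,brd(p))
E
python3 disc.py
```

```text
21.9 [557.8572761   35.26632583  39.63900959] [ 1.79940714e+02 -5.79633139e-03  8.53776918e+01] [-0.45614477 -1.16485762 -0.74640544] [-0.02426193  0.03929489  0.02542946] 25.69924580141782
disc ((240.7822265625, 194.0954132080078), (28.315767288208008, 28.692047119140625), 13.426630020141602) [445.  -69.3  26. ] [34.2 -0.6]
```

View pics/g1.png

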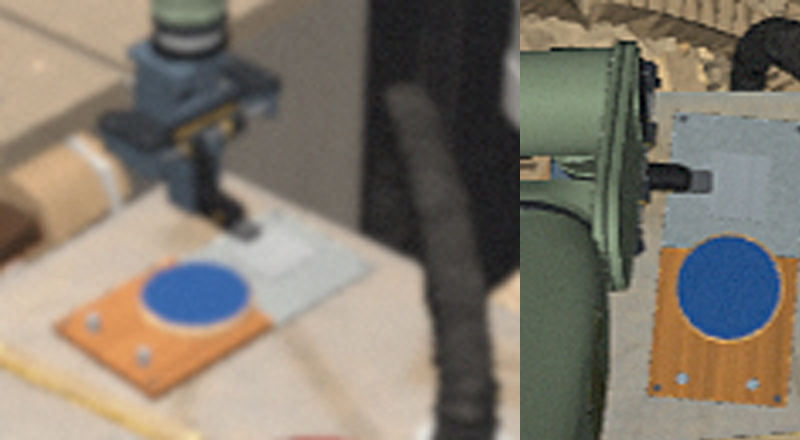

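Call:
play_rows(increments=[[-5,0.41,0,0,1],[-5,0.41,0,0,1],[-4,0.33,0,0,1],[-4,0.33,0,0,1],[-4,0.33,0,0,1],[-4,0.33,0,0,1],[-4,0.33,0,0,1],[-4,0.33,0,0,1],[-4,0.33,0,0,1],[-4,0.33,0,0,1],[-4,0.33,0,0,1],[-4,0.33,0,0,1],[0,0,0,0,1]])

```text
time_s: 23.68
ee_pos: [506.6, 39.4, 39.0]
ee_rot: [-179.9, -0.0, 85.4]
force: [0.2, 0.4, -2.0]
gripper_width: 25.8
```

```bash
python3 look.py g2; python3 disc.py
```

```text
23.675 [506.591012    39.42192957  39.04316027] [-1.79930161e+02 -9.56319516e-04  8.53557921e+01] [ 0.15200988  0.37431252 -1.96196228] [-0.02682725  0.03245725 -0.01061682] 25.80727161389851
disc ((239.692138671875, 204.94676208496094), (28.645174026489258, 28.773189544677734), 11.25218677520752) [408.3 -66.   26. ] [71.  -0.9]
```

View pics/g2.png

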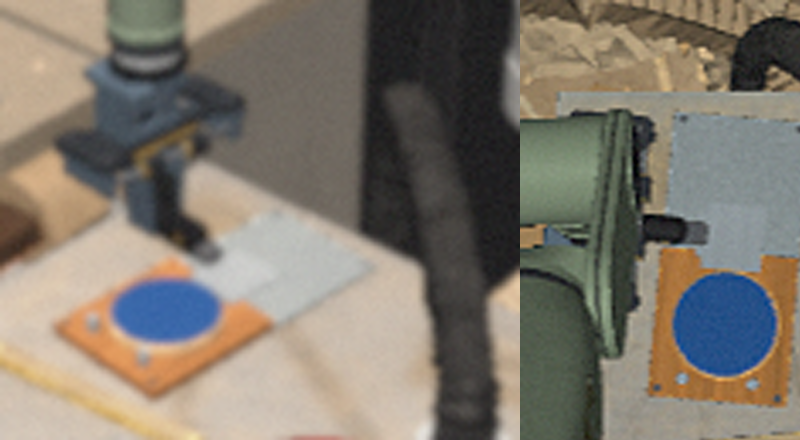

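Call:
play_rows(increments=[[-2,0.16,0,0,1],[-2,0.16,0,0,1],[-2,0.16,0,0,1],[-1,0.08,0,0,1],[0,0,0,0,1]])

```text
time_s: 24.45
ee_pos: [501.0, 40.0, 39.4]
ee_rot: [179.9, -0.0, 85.4]
force: [2.2, 0.3, -2.0]
gripper_width: 25.3
```

Call:
play_rows(increments=[[-1,0.08,0,0,1],[-0.5,0.04,0,0,1],[0,0,0,0,1]])

```text
time_s: 24.82
ee_pos: [500.5, 40.2, 39.6]
ee_rot: [179.8, -0.0, 85.4]
force: [5.1, 1.2, -1.9]
gripper_width: 25.7
```

```bash
python3 disc.py
```

```text
disc ((239.529296875, 206.47796630859375), (28.566177368164062, 29.101455688476562), 10.971683502197266) [403.1 -65.5  26. ] [76.2 -1. ]
```

Call:
play_rows(increments=[[-1,0.08,0,0,1],[-0.5,0.04,0,0,1],[0,0,0,0,1]])

```text
time_s: 25.25
ee_pos: [500.2, 40.4, 40.0]
ee_rot: [179.6, -0.0, 85.5]
force: [6.4, 1.3, -1.7]
gripper_width: 25.4
```

```bash
python3 disc.py; python3 - <<'E'
from h import *
a=0
for i in range(4): a=a+env.grab_frame("top")[:,:,::-1].astype(float)
b=env.grab_frame("scene")[:,:,::-1][165:220,195:275]
cv2.imwrite("pics/p1.png",cv2.resize((a/4).astype(np.uint8)[180:235,208:275],None,fx=9,fy=9,interpolation=cv2.INTER_CUBIC))
cv2.imwrite("pics/p2.png",cv2.resize(b,None,fx=9,fy=9,interpolation=cv2.INTER_CUBIC))
E
```

```text
disc ((239.515380859375, 206.5198211669922), (28.59891128540039, 28.97943115234375), 6.375821113586426) [403.  -65.4  26. ] [76.4 -1. ]
```

View pics/p1.png

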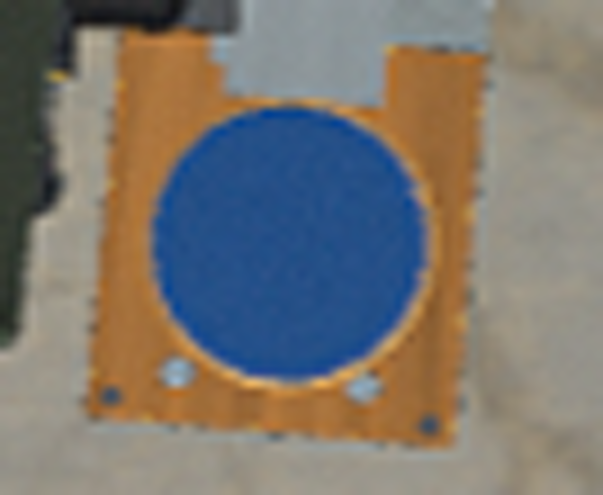

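View pics/p2.png

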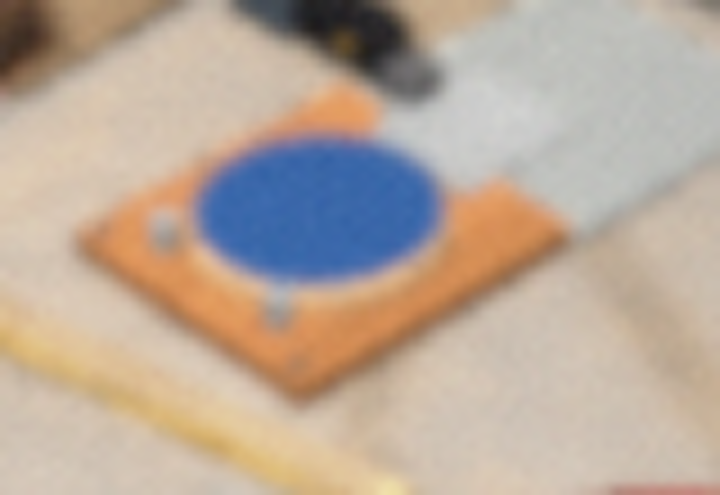

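Call:
play_rows(increments=[[0.3,1,0,0,1],[-0.08,1,0,0,1],[-0.08,1,0,0,1],[-0.08,1,0,0,1],[-0.08,1,0,0,1],[0,0,0,0,1]])

```text
time_s: 26.3
ee_pos: [499.3, 45.3, 39.7]
ee_rot: [179.7, -0.0, 85.5]
force: [5.7, 1.0, -2.3]
gripper_width: 25.6
```

```bash
python3 disc.py
```

```text
disc ((238.8980712890625, 206.8829803466797), (28.573102951049805, 28.759042739868164), 22.02199363708496) [401.7 -63.4  26. ] [77.8 -3. ]
```

Call:
play_rows(increments=[[-0.3,1,0,0,1],[-0.1,1,0,0,1],[-0.1,1,0,0,1],[0,0,0,0,1]])

```text
time_s: 26.85
ee_pos: [499.3, 47.4, 39.9]
ee_rot: [179.7, 0.1, 85.6]
force: [6.7, -3.6, -1.4]
gripper_width: 25.9
```

```bash
python3 disc.py
```

```text
disc ((238.55833435058594, 206.86936950683594), (28.67024803161621, 28.89646339416504), 171.55601501464844) [401.8 -62.2  26. ] [77.8 -4.1]
```

Call:
play_rows(increments=[[0.1,-1,0,0,1],[0.1,-1,0,0,1],[-0.5,0,0,0,1],[0,0,0,0,1]])

```text
time_s: 27.4
ee_pos: [499.1, 46.0, 39.9]
ee_rot: [179.7, 0.0, 85.5]
force: [6.4, -0.9, -1.8]
gripper_width: 25.6
```

```bash
python3 disc.py;python3 - <<'E'
from h import *
a=0
for i in range(4): a=a+env.grab_frame("top")[:,:,::-1].astype(float)
cv2.imwrite("pics/p3.png",cv2.resize((a/4).astype(np.uint8)[180:235,208:275],None,fx=9,fy=9,interpolation=cv2.INTER_CUBIC))
E
```

```text
disc ((238.8224639892578, 206.92037963867188), (28.55440330505371, 28.81300926208496), 25.91764259338379) [401.6 -63.1  26. ] [77.9 -3.2]
```

View pics/p3.png

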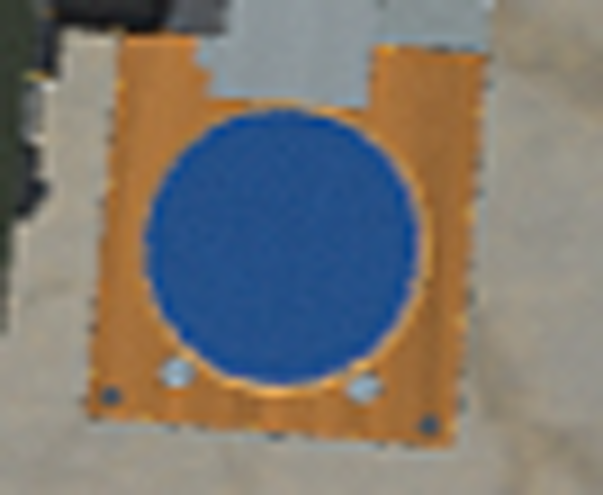

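Call:
play_rows(increments=[[3,-0.25,0,0,1],[6,-0.5,0,0,1],[15,-1.2,0,0,1],[10,-0.8,0,0,1],[0,0,0,0,1]])

```text
time_s: 28.28
ee_pos: [531.5, 43.3, 39.0]
ee_rot: [180.0, -0.0, 85.3]
force: [-0.7, -0.1, -1.6]
gripper_width: 25.7
```

```bash
python3 disc.py; python3 look.py q1; python3 - <<'E'
from h import *
for p in[(191,140),(191,200),(189,240),(190,270)]: print(p,onz("top",p,0))
a=cv2.imread("pics/top0.png")[130:290,180:270]; cv2.imwrite("pics/q2.png",cv2.resize(a,None,fx=3.6,fy=3.6))
E
```

```text
disc ((238.85009765625, 206.7936553955078), (28.616622924804688, 28.97308349609375), 17.70458221435547) [402.  -63.2  26. ] [77.5 -3.1]
28.325 [530.60169882  43.31089255  38.90400511] [-1.79949321e+02  4.87386758e-03  8.53539059e+01] [ 0.20921597  0.08000338 -1.73592686] [-0.00821895  0.03455655  0.00030515] 26.138424757234937
(191, 140) [634.86272997 107.39886838   0.        ]
(191, 200) [425.38740115 103.36125976   0.        ]
(189, 240) [288.40537079 107.55827692   0.        ]
(190, 270) [187.10367908 102.16728618   0.        ]
```

View pics/q2.png

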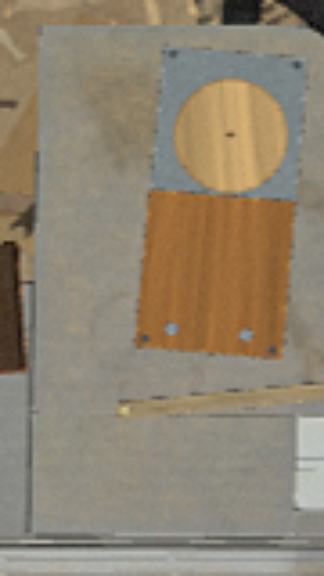

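View pics/q1.png

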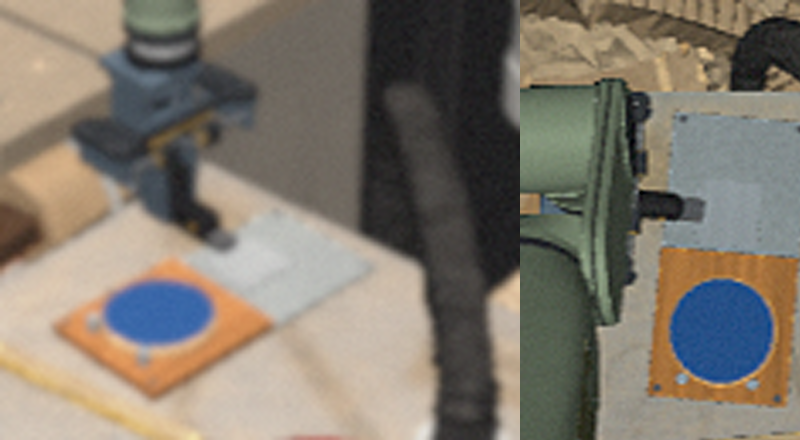

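Call:
play_rows(increments=[[0,0,30,0,1],[5,0,50,0,1],[5,1,20,-9.5,1],[5,1,0,-9.5,1],[5,1,0,-9.5,1],[5,1,0,-9.5,1],[4,1,0,-9.5,1],[0,1,0,-9.5,1],[0,1,0,-9.5,1],[0,1,0,-9.5,1],[0,1,0,-9.3,1],[0,0,0,0,1]])

```text
time_s: 29.92
ee_pos: [559.0, 52.4, 139.1]
ee_rot: [180.0, 0.0, 0.2]
force: [0.1, 0.8, -1.3]
gripper_width: 25.5
```

Call:
play_rows(increments=[[0,0,-40,0,1],[0,0,-40,0,1],[0,0,-20,0,1],[0,0,-8,0,1],[0,0,0,0,1]])

```text
time_s: 30.55
ee_pos: [559.6, 52.4, 31.2]
ee_rot: [180.0, 0.0, 0.1]
force: [0.1, 0.0, -1.7]
gripper_width: 25.9
```

```bash
python3 look.py r1
```

```text
30.55 [559.56702726  52.42263631  31.18708424] [1.79991713e+02 1.72498641e-02 1.46557119e-01] [ 0.09596676  0.00269075 -1.67649121] [-0.02628438  0.03587825  0.06732876] 25.923714502605907
```

View pics/r1.png

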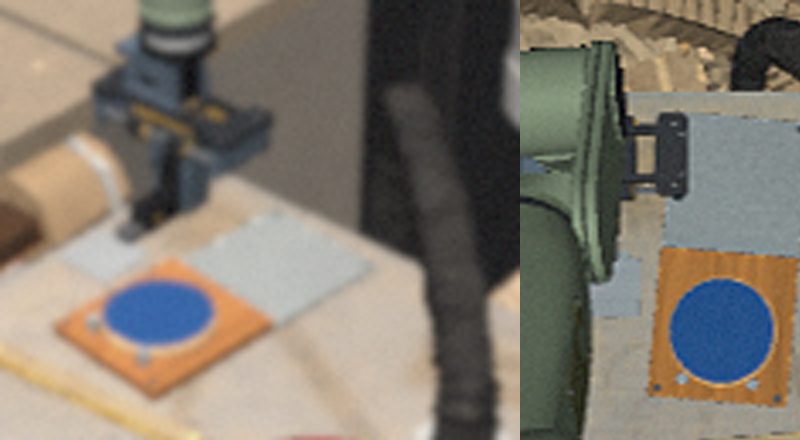

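Call:
play_rows(increments=[[0,3,-5,0,1],[0,0,-3,0,1],[0,0,-1.5,0,1],[0,0,-0.7,0,1],[0,0,0,0,1]])

```text
time_s: 31.28
ee_pos: [559.6, 55.4, 21.0]
ee_rot: [180.0, 0.0, 0.1]
force: [-0.1, 0.4, -1.4]
gripper_width: 25.5
```

Call:
play_rows(increments=[[0,0,-0.5,0,1],[0,0,0,0,1]])

```text
time_s: 31.52
ee_pos: [559.6, 55.4, 20.5]
ee_rot: [180.0, -0.0, 0.1]
force: [-0.0, -1.1, -1.2]
gripper_width: 25.8
```

Call:
play_rows(increments=[[0,0,-0.5,0,1],[0,0,0,0,1]])

```text
time_s: 31.78
ee_pos: [559.7, 55.4, 20.3]
ee_rot: [180.0, -0.0, 0.1]
force: [-1.6, 0.3, 2.7]
gripper_width: 25.6
```

Call:
play_rows(increments=[[0,0,-0.3,0,1],[0,0,0,0,1]])

```text
time_s: 32.02
ee_pos: [559.6, 55.4, 20.3]
ee_rot: [180.0, -0.0, 0.1]
force: [-1.3, -0.8, 4.8]
gripper_width: 25.8
```

Contact is made, so I'll open the jaws gently and go straight up.

Call:
play_rows(increments=[[0,0,0.3,0,0.65],[0,0,0,0,0.6],[0,0,0,0,0.5],[0,0,0,0,0.45],[0,0,10,0,0.45],[0,0,30,0,0.45],[0,0,60,0,0.45],[0,0,60,0,0.45],[0,0,60,0,0.45],[0,0,60,0,0.45],[0,0,0,0,0.45],[0,0,0,0,0.45]], newtons=5)

```text
time_s: 33.52
ee_pos: [559.0, 55.3, 299.8]
ee_rot: [180.0, 0.0, 0.1]
force: [-1.0, 0.4, -1.1]
gripper_width: 50.0
```

```bash
python3 disc.py; python3 look.py s1
```

```text
disc ((238.82830810546875, 206.799560546875), (28.5739688873291, 28.97220230102539), 11.859204292297363) [402.  -63.1  26. ] [77.5 -3.2]
33.575 [558.67818651  55.31024653 298.74881351] [1.79981429e+02 1.50728248e-01 7.34281961e-02] [ 0.92852254 -0.10207309 -1.4574903 ] [-0.02868536  0.14375439 -0.02670076] 50.21560693279955
```

View pics/s1.png

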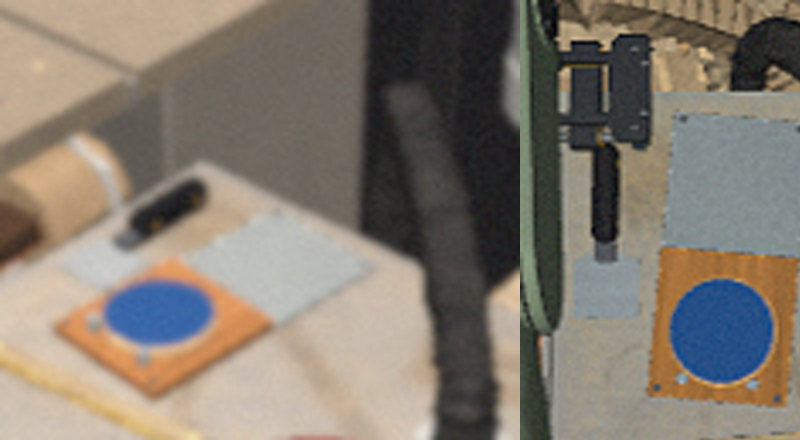

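```bash
python3 - <<'E'
from h import *
np.set_printoptions(precision=1,suppress=True)
im=0
for i in range(4): im=im+env.grab_frame("scene").astype(float)
im=(im/4).astype(np.uint8); hsv=cv2.cvtColor(im,cv2.COLOR_RGB2HSV)[165:215,195:275]
m=((hsv[...,0]>100)&(hsv[...,0]<125)&(hsv[...,1]>120)).astype(np.uint8)
cs,_=cv2.findContours(m,cv2.RETR_EXTERNAL,cv2.CHAIN_APPROX_NONE);c=max(cs,key=cv2.contourArea)+[195,165]
e=cv2.fitEllipse(c); p=onz("scene",e[0],26); print(e,p,brd(p), "tri",tri((238.83,206.8),e[0]))
for X in((352.9,-26.5,30),(347.8,-95.8,30)): print(proj("scene",X), np.linalg.norm(p[:2]-np.array(X[:2])))
cv2.imwrite("pics/z.png",cv2.resize(im[165:215,195:275],None,fx=9,fy=9,interpolation=cv2.INTER_CUBIC)[:,:,::-1])
E
```

```text
((229.04881286621094, 187.73399353027344), (13.010627746582031, 24.10732078552246), 88.0865478515625) [398.6 -64.5  26. ] [80.8 -1.6] tri (array([401.6, -62.5,  23.3]), np.float64(1.477896613316632))
[212.8 188.5] 59.3722681798325
[225.6 196.9] 59.65923717723513
```

View pics/z.png

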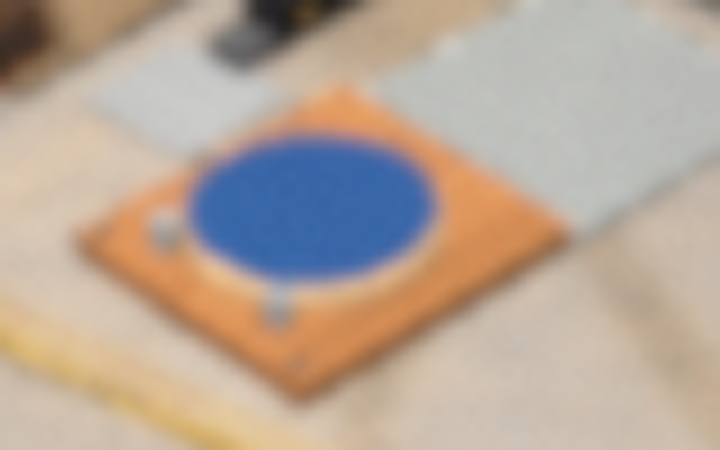

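```bash
python3 -c "
from workcell import env
print(env.job_done(), env.state()['time_s'])"
```

```text
the job is handed in; nothing more can be done
the job is handed in; nothing more can be done
```

The job was handed in at about 34 s of the 61 s allowed, and no verdict was reported. By my last pictures, the disc lies blue face up on the upper level against the pins. The knife lies on the saw table beside the board.

**What I did:** The dust hose hangs where a head-on approach would have put the gripper. I came in from the board's side instead and slid the blade's long side edge under the disc. I tipped the disc over the step and pushed it to the pins. At first it touched only one pin, so I nudged it sideways to seat it. I then laid the knife down and let go.

**Last checks:**

| Check | Result |
|---|---|
| Disc centre, top view (seat is 80, 0 mm) | 77.5, -3.2 mm; 61 mm and 63 mm from the two pins |
| Disc centre, scene view | 80.8, -1.6 mm; about 59.5 mm from each pin |
| Distance to a pin when seated | 61 mm |
| Knife | flat, roughly 15 mm clear of the board in the pictures |

- **Views disagree:** the two disc positions differ by about 3–4 mm, close to the calibration error of about 2 mm. Both are inside the 6 mm limit, but a gap of 1–2 mm at one pin can't be ruled out.
- **Other things in the scene:** I saw no sign that anything else moved and no unexpected forces, but I did not measure the bystanders again at the end.

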